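Open the sample case and pack the next test bar

TASK

Raise the blue lid of the sample case gently until it leans back on its stop and stays open. Then draw the orange bar, the lowest in the chute, out from under the stack, leaving the other bars in the chute, and lay it gently, flat on the floor of the empty bay of the case. Do not disturb the bottle, scraper, spool or carton standing around.

Things in the scene. Friction and masses are not known exactly. Their poses are not given: they have to be found in the camera images.
- case: Grey open-topped case, fixed to the bench, 190 (its x) by 220 (its y) by 62 high, walls 5 thick, inner floor 22 above the bench. Origin at the centre of its underside; -x is its front (tab side), +x the hinge side. Seen from the robot its front faces left (yaw -1.87 to -1.27) and the lid swings over to the right. It stands either left or right of the chute
- lid (a joint): Angle of the blue lid: 0 shut, 1.85 leaning back on its stop; upright at 1.57. Nothing holds it short of that: it falls shut below about 1.57 and falls softly back onto its stop beyond. No latch. The lid is 190 by 220 and 6 thick, 0.2 to 0.4 kg, hinged along the +x top edge of the case
- lid_hinge (a point): Middle of the hinge line, at the +x top edge of the case, 62 above the bench; the hinge line runs along the case's y
- lid_tab (a point): Middle of the free edge (underside) of the white tab, which moves with the lid. The tab is 100 wide and 6 thick and sticks out 35 beyond the front wall in the lid's plane, 225 from the hinge; shut, its underside is 62 above the bench with free air below, so that closed fingertips tilted about 45 degrees fit under it
- bay_floor (a point): Centre of the floor of the empty bay inside the case (floor 22 above the bench). The bay is 115 along x by 210 along y, open to the top once the lid is up, 40 deep under the rim; axes as the case's. The hinge side of the inside (from x = 25 of the case on) is filled by a dark foam insert with a yellow sample, up to 48 above the bench
- chute: Grey fixed chute holding the flat bars in a stack. Origin on the bench, on its centre line; -x is its front (outlet). Its body runs from x = -6 to +146 and y = -30 to +30, 70 high; inside floor 20 above the bench. The front wall leaves a gap 17 high above that floor, so that only the lowest bar can slide out, along -x. The stack's centre is at x = 70. It is turned by up to 0.35 rad
- bar_center (a point): Centre of the orange bar, 140 (x) by 46 (y) by 12 thick, about 95 g, lying flat as the lowest in the chute; its axes are the chute's at the start and its centre lies at x = 20 of the chute, 26 above the bench. Its front 44 sticks out of the chute in free air, 20 above the bench. It must be drawn at least 96 along -x to be clear of the chute's front
- upper1_center (a point): Centre of the green bar, same size, first above the orange one
- upper2_center (a point): Centre of the white bar, same size, second above the orange one
- upper3_center (a point): Centre of the yellow bar, same size, third (top) above the orange one
- bottle_center (a point): Centre (65 above the bench) of a white bottle, 42 in diameter, 130 high: bystander near the front (tab side) of the case
- scraper_grip (a point): Handle of a scraper lying flat beside the outlet of the chute, 190 long: bystander
- spool_center (a point): Centre (25 above the bench) of a small green spool, 80 in diameter, 50 high: bystander beside the chute
- carton_center (a point): Centre (25 above the bench) of a small carton, 60 by 90 by 50 high: bystander behind the case's hinge side
Things that resemble listed ones, but are neither listed nor needed, are in the scene too. Of the things shaped like the chute, the grey one is meant.

How it is judged (in metres and radians):
On the way, in this order (a step that is already met when the one before it is completed fails the run):
1. the lid is leaning back on its stop (over 1.75 rad) (value of joint lid above 1.75 rad), for 0.3 s.
2. the orange bar is out of the chute with the lid still open ((x of bar_center in the frame of chute below -0.074 m or z of bar_center in the frame of chute above 0.1 m) and value of joint lid above 1.75 rad), for 0.1 s.
At the end, for the whole second after the job is handed in: Lid on its stop (over 1.75 rad); orange bar flat (within 0.12 rad) and still on the floor of the empty bay, centre under 12 mm above it; the other bars in the chute (centres within 35 mm of the stack's along it); bottle, scraper, spool, carton within 30 mm of their starts (x of bar_center in the frame of bay_floor between -0.045 and 0.045 m and y of bar_center in the frame of bay_floor between -0.08 and 0.08 m and z of bar_center in the frame of bay_floor below 0.012 m and angle between bar_center's own z axis and vertical below 0.12 rad and linear speed of bar below 0.02 m/s and value of joint lid above 1.75 rad and x of upper1_center in the frame of chute between 0.035 and 0.1 m and height (world z) of each of upper1_center, upper2_center, upper3_center below 0.07 m and x of upper2_center in the frame of chute between 0.035 and 0.1 m and x of upper3_center in the frame of chute between 0.035 and 0.1 m and distance of each of bottle_center, spool_center, carton_center, scraper_grip from where it was at the start of the episode below 0.03 m); the robot touches nothing.
It fails at once if the lid is flung or slammed (over 5 rad/s opening, or 3 rad/s closing) (velocity of joint lid above 5 rad/s or velocity of joint lid below -3 rad/s).
It fails at once if another bar is pulled out of the chute (over 45 mm) (x of any of upper1_center, upper2_center, upper3_center in the frame of chute below 0.025 m).
It fails at once if the orange bar is dropped into the case (over 0.6 m/s near its floor) (x of bar_center in the frame of bay_floor between -0.045 and 0.045 m and y of bar_center in the frame of bay_floor between -0.08 and 0.08 m and z of bar_center in the frame of bay_floor below 0.045 m and linear speed of bar above 0.6 m/s).
It fails at once if a bystander is knocked (moved over 40 mm) (distance of any of bottle_center, spool_center, carton_center, scraper_grip from where it was at the start of the episode above 0.04 m).
It also fails if it takes over 69 s, if anything falls off the work surface, if the arm or the gripper's body presses on something with over 40 N, if the wrist force passes 120 N, or if a joint passes its speed limit or range.

ROBOT

A 6-joint arm with a two-finger parallel gripper is mounted at the origin on the work surface. World frame = base frame: x ahead of the robot, y to its left, z up, the work surface at z = 0. Lengths are in m, angles in degrees, forces in N, time in s.
With the tool pointing down it reaches from about 0.4 to 0.825 m from the base axis. Payload 7 kg.
Tool frame: the origin (TCP) lies at the very end of the fingers, on their centre line; the grasp point (between the pads) lies 19 mm behind it; z points along the fingers, y is the direction in which the jaws open and shut (so a half turn about z gives the same grasp; the last joint's range is limited). The gripper opens to 88 mm and grips with 3 to 60 N. Pads are 19 mm wide; open, the fingers measure 130 mm over their backs; the gripper's body (78 mm by 193 mm) begins 47 mm behind the grasp point.
Start: joints at [-56.717, 20.546, 0.682, 0, -70.136, -16.507], TCP at [0.195, -0.646, 0.227] pointing down, gripper open.
Joint ranges: [-176.03, 176.03], [-82.01, 121.73], [-58.28, 71.71], [-173.87, 95.51], [-174.79, -0.11], [-173.66, 173.66]. Speed limits (degrees/s): [136.94, 136.94, 172.46, 180, 180, 180].

INTERFACE

Orientations are given as [roll, pitch, yaw] about the fixed x, y, z axes, in that order (R = Rz(yaw) Ry(pitch) Rx(roll)).
In Python, from plant import ctrl, snapshot, workorder gives the robot as it stands. The module is installed in compiled form; this text tells all that it offers.
- The arm moves only by the shell command python3 -m creep 'ROWS'. ROWS is JSON, a list of rows, each a list of 5 numbers: the shift along the tool's x, y, z scaled (see below), then the turn about the tool's z scaled (see below), then the finger opening in mm, from 0 to 87.6. A call has exactly 8 rows; each row is the pose to reach, as a shift and turn from the pose commanded when the call began, along the tool's axes at that moment, turning the shorter way round; what a row does not reach only later rows make up. The controller multiplies each number of a shift by 0.1 m and each number of a turn by 180 degrees. A row lasts 1/12 s, in which the tool goes at most 41.7 mm and 7.16 degrees, less where a joint would pass 70% of its speed; a pose out of reach is approached as far as the arm can. A call with a number of a shift or a turn outside -1 to 1 is refused whole. A call with a gripper value outside its range is refused whole. The fingers move at their own pace and stop on an object; the grip force is fixed at half the most. Time passes only in rows, so rows that repeat a pose let the fingers close, or fill a call up. It gives the time, the measured TCP pose, the force and the opening at its end, in the units of the state.
- ctrl.get_obs(): the state, without advancing time (a new reading comes with each control period).
- snapshot(name): name is "side" or "top"; returns a dict with "img" (480x640x3 uint8, blue, green, red), "camera_matrix" (3x3 intrinsics, pixels), "xyz" and "rotation" of the camera in the world. Camera axes: x right, y up, looking along -z (the intrinsics and any distortion apply to the point x, -y, -z); pixel columns grow to the right and rows downward; lengths in m; the calibration is good to about 2 mm. A picture is of the moment at which its call begins. There is no depth.
- workorder.close_job(): hands the job in, once; it reports no verdict.
The state is a dict: "clock": time; "joint_pos": joint angles; "qvel": joint speeds; "tau": joint torques, N m; "tool_pos": TCP position; "orientation": TCP orientation; "force": force on the tool from outside, world axes, zero at the start; "moment": the same for the moment, N m; "opening": finger opening in m.
Only numpy, scipy, OpenCV 4.12 (cv2) and the standard library are available. Lean on these libraries where they do the work, as an engineer would, in place of code of your own. Each camera call takes 0.05 s, during which the arm holds its last target.

## Working session

There is one attempt and no reset: what is moved stays moved. The work goes in short steps, Python scripts to look and compute and a shell command to move; the robot and the scene stay as the last step left them, time stands still between calls to the robot, and variables do not carry over. Pictures are saved under pics/ and viewed, and the job is handed in when it is done.

```bash
mkdir -p pics
cat > h.py <<'E'
import numpy as np, cv2
from plant import ctrl, snapshot, workorder
def snap(name,fn):
    s=snapshot(name); cv2.imwrite('pics/'+fn+'.png',s['img']); np.savez('pics/'+fn+'.npz',**{k:np.array(v) for k,v in s.items()}); return s
def load(fn): return dict(np.load('pics/'+fn+'.npz'))
def ray(s,u,v):
    K=np.array(s['camera_matrix']); d=np.linalg.inv(K)@np.array([u,v,1.]); d=np.array([d[0],-d[1],-d[2]])
    return np.array(s['xyz']),np.array(s['rotation'])@d
def onz(s,u,v,z):
    o,d=ray(s,u,v); return o+d*(z-o[2])/d[2]
def proj(s,p):
    q=np.array(s['rotation']).T@(np.array(p)-np.array(s['xyz'])); q=np.array([q[0],-q[1],-q[2]]); w=np.array(s['camera_matrix'])@q; return w[:2]/w[2]
E
python3 - <<'E'
from h import *
for n in ('top','side'):
    s=snap(n,n+'0'); print(n,s.keys(),s['camera_matrix'],s['xyz'],s['rotation'])
print(ctrl.get_obs())
E
```

```text
top dict_keys(['img', 'camera_matrix', 'xyz', 'rotation']) [[465.84028282   0.         324.99795112]
 [  0.         465.84028282 235.6155646 ]
 [  0.           0.           1.        ]] [ 0.3832939  -0.03535311  0.90556561] [  6.09527682   0.1531847  -88.89819641]
side dict_keys(['img', 'camera_matrix', 'xyz', 'rotation']) [[458.65450657   0.         323.66353824]
 [  0.         458.65450657 241.48827371]
 [  0.           0.           1.        ]] [0.19689997 0.58723252 0.68134868] [ 4.77855942e+01 -4.07621152e-02 -1.54477402e+02]
{'clock': 0.1, 'joint_pos': array([-5.67158517e+01,  2.05863537e+01,  6.40320043e-01, -1.68459533e-02,
       -7.01350515e+01, -1.65052154e+01]), 'qvel': array([ 0.04101489, -0.10193641,  0.16001057,  0.04937133,  0.01710626,
        0.00294992]), 'tau': array([-2.03228039e-03, -5.84163094e+01,  2.93750238e+01,  7.01557025e+00,
        1.01719241e-02, -5.94124822e-05]), 'tool_pos': array([ 0.19469245, -0.64587438,  0.22574006]), 'orientation': array([ 1.79917756e+02, -7.85379382e-03, -1.63226797e+02]), 'force': array([-1.12104494,  0.88864084, -0.50691925]), 'moment': array([0.00454374, 0.02847592, 0.01112889]), 'opening': 0.08778878141484754}
```

View pics/top0.png

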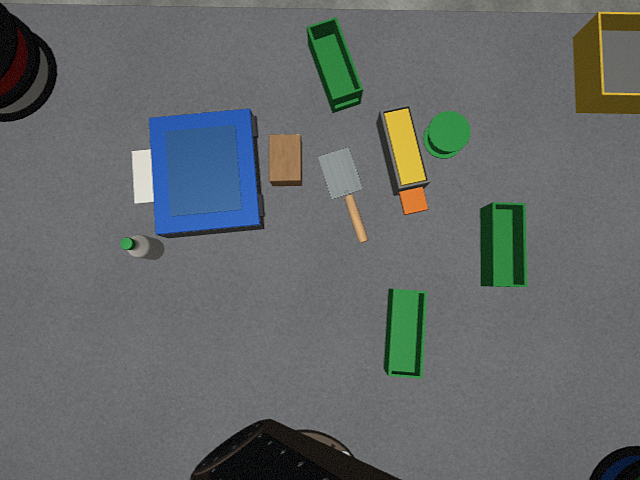

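View pics/side0.png

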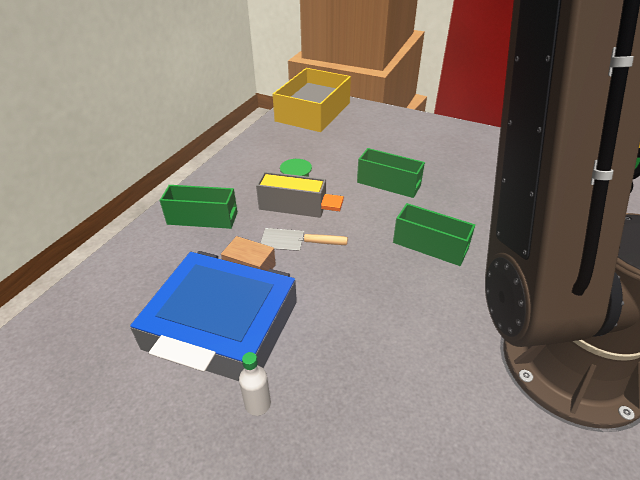

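Top view: the blue lid is at about (150–263, 110–236) with its white tab at (143, 177). The bottle is at (135, 245), the carton at (285, 160) and the grey chute at (403, 150), with the orange bar's front end at (414, 201). Next I'll measure the corners.

```bash
cat >> h.py <<'E'
from scipy.spatial.transform import Rotation as Rt
def fix(s):
    s=dict(s); r=np.array(s['rotation'])
    if r.shape==(3,): s['rotation']=Rt.from_euler('xyz',r,degrees=True).as_matrix()
    return s
def box(s,lo,hi,roi):
    h=cv2.cvtColor(s['img'],cv2.COLOR_BGR2HSV); m=cv2.inRange(h,lo,hi); k=np.zeros_like(m); a,b,c,d=roi; k[b:d,a:c]=m[b:d,a:c]
    k=cv2.morphologyEx(k,cv2.MORPH_OPEN,np.ones((3,3)))
    cs,_=cv2.findContours(k,cv2.RETR_EXTERNAL,cv2.CHAIN_APPROX_NONE); c=max(cs,key=cv2.contourArea)
    return c,cv2.boxPoints(cv2.minAreaRect(c))
E
python3 - <<'E'
from h import *
np.set_printoptions(precision=4,suppress=True)
t=fix(load('top0'))
def rep(n,lo,hi,roi,z):
    c,b=box(t,lo,hi,roi); P=np.array([onz(t,*p,z) for p in b]); 
    e1=P[1]-P[0]; e2=P[2]-P[1]
    print(n,'px',b.round(1).tolist(),'\n ctr',P.mean(0),'sizes',np.linalg.norm(e1),np.linalg.norm(e2),'yaws',np.degrees(np.arctan2(e1[1],e1[0])),np.degrees(np.arctan2(e2[1],e2[0])))
    return P
rep('lid',(105,120,60),(125,255,255),(100,80,300,260),.068)
rep('tab',(0,0,170),(179,50,255),(120,130,160,220),.068)
rep('orange',(3,150,120),(16,255,255),(380,170,450,230),.032)
rep('yellow',(18,120,120),(32,255,255),(370,90,440,200),.068)
rep('carton',(5,80,60),(16,200,230),(260,120,310,200),.05)
rep('spool',(50,100,60),(75,255,255),(420,100,480,165),.05)
print('bottle cap',onz(t,127,243,.13))
s=fix(load('side0'))
c,b=box(s,(3,150,120),(16,255,255),(310,180,350,220)); print('orange side',[onz(s,*p,.032) for p in b],b)
c,b=box(s,(0,0,170),(179,50,255),(140,325,225,380)); print('tab side',[onz(s,*p,.068) for p in b])
E
```

```text
lid px [[145.1999969482422, 117.19999694824219], [249.89999389648438, 108.0999984741211], [260.0, 225.0], [155.3000030517578, 234.0]] 
 ctr [0.5891 0.1958 0.068 ] sizes 0.19536607982984394 0.22060652483108287 yaws -83.84892991097404 -173.16667752569748
tab px [[130.89999389648438, 150.5], [150.39999389648438, 149.3000030517578], [153.5, 201.60000610351562], [133.89999389648438, 202.6999969482422]] 
 ctr [0.5766 0.3062 0.068 ] sizes 0.036163805616151644 0.09822594333017867 yaws -85.48519941599356 -173.3455164214002
orange px [[398.70001220703125, 191.3000030517578], [422.6000061035156, 186.0], [427.6000061035156, 208.8000030517578], [403.79998779296875, 214.0]] 
 ctr [ 0.5478 -0.1975  0.032 ] sizes 0.04670735501973241 0.044759051592025985 yaws -76.2463163728407 -167.80420883905683
yellow px [[383.3999938964844, 113.0999984741211], [407.8999938964844, 107.0999984741211], [425.5, 179.10000610351562], [401.0, 185.10000610351562]] 
 ctr [ 0.6421 -0.1747  0.068 ] sizes 0.047287968990302034 0.13985712777660855 yaws -74.79953801357927 -166.66349889441435
carton px [[269.0, 134.0], [300.0, 134.0], [300.0, 183.0], [269.0, 183.0]] 
 ctr [0.6193 0.0477 0.05  ] sizes 0.05865260193292917 0.0943445570665567 yaws -88.94915609743435 -178.57168366118472
spool px [[414.0, 137.0], [449.0, 102.0], [478.0, 131.0], [443.0, 166.0]] 
 ctr [ 0.6722 -0.2563  0.05  ] sizes 0.09652503491866823 0.07791698331530408 yaws -43.68239039175185 -135.85299076735998
bottle cap [0.4474 0.2994 0.13  ]
orange side [array([ 0.5602, -0.1568,  0.032 ]), array([ 0.5819, -0.2122,  0.032 ]), array([ 0.5335, -0.224 ,  0.032 ]), array([ 0.5139, -0.1685,  0.032 ])] [[320.3077 208.5385]
 [322.2308 193.1539]
 [342.7846 195.7231]
 [340.8615 211.1077]]
tab side [array([0.6026, 0.3706, 0.068 ]), array([0.6416, 0.2965, 0.068 ]), array([0.5323, 0.2814, 0.068 ]), array([0.5032, 0.3544, 0.068 ])]
```

```bash
cat >> h.py <<'E'
np.set_printoptions(precision=4,suppress=True)
def st():
    o=ctrl.get_obs(); print('t',round(o['clock'],2),'pos',o['tool_pos'],'rpy',o['orientation'],'F',o['force'],'open',o['opening'],'q',o['joint_pos'].round(1)); return o
def rel(p,yaw=None):
    o=st(); d=np.array(p)-o['tool_pos']
    R=Rt.from_euler('xyz',o['orientation'],degrees=True).as_matrix(); print('shift units',(R.T@d)/.1)
    if yaw is not None: print('turn units',-((yaw-o['orientation'][2]+180)%360-180)/180)
E
python3 - <<'E'
from h import *
rel((.593,.352,.2),-83.5)
s=fix(load('side0')); im=s['img'].copy()
t=fix(load('top0')); it=t['img'].copy()
L=np.array([.589,.1958,0]); ex=np.array([.113,-.9936,0]); ey=np.array([.9936,.113,0])
C=np.array([.6421,-.1747,0]); a=np.radians(13.4); cx=np.array([np.cos(a),np.sin(a),0]); cy=np.array([-np.sin(a),np.cos(a),0])
pts=[L+ex*i*.095+ey*j*.11+[0,0,.068] for i in(-1,1) for j in (-1,1)]+[L-ex*.13+ey*j*.05+[0,0,.068] for j in(-1,1)]
pts+=[C+cx*(x-.07)+cy*y+[0,0,.032] for x in(-.05,-.006) for y in(-.023,.023)]+[C+cx*(x-.07)+cy*y+[0,0,.07] for x in(-.006,.146) for y in(-.03,.03)]
for p in pts:
    for S,I in((s,im),(t,it)): cv2.circle(I,tuple(int(round(k)) for k in proj(S,p)),2,(255,0,255),-1)
cv2.imwrite('pics/chk.png',cv2.resize(np.hstack([it[80:280,100:460],im[140:400,100:460][:200]]),None,fx=1.1,fy=1.1))
cv2.imwrite('pics/chk2.png',cv2.resize(im[140:400,110:370],None,fx=2,fy=2))
E
```

```text
t 0.1 pos [ 0.1947 -0.6459  0.2257] rpy [ 179.9178   -0.0079 -163.2268] F [-1.121   0.8886 -0.5069] open 0.08778878141484754 q [-56.7  20.6   0.6  -0.  -70.1 -16.5]
shift units [-6.6934  8.4044  0.2685]
turn units -0.4429266500375718
```

View pics/chk2.png

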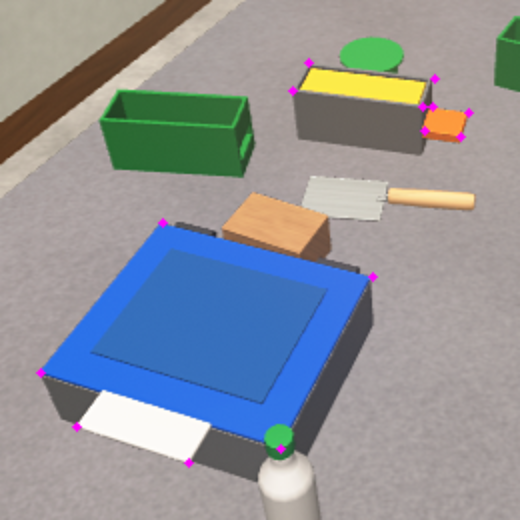

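View pics/chk.png

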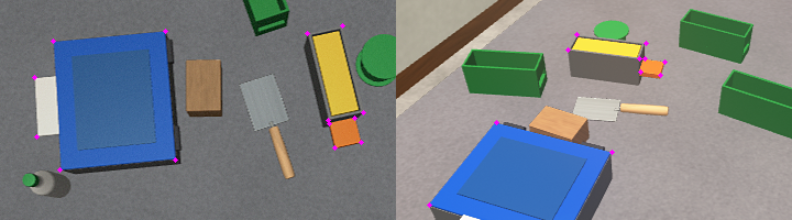

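```bash
python3 -m creep '[[-0.1,0.125,0,-0.03,0],[-0.2,0.25,0,-0.06,0],[-0.3,0.375,0,-0.09,0],[-0.4,0.5,0,-0.12,0],[-0.5,0.625,0,-0.15,0],[-0.6,0.75,0,-0.18,0],[-0.7,0.875,0,-0.21,0],[-0.8,1,0,-0.24,0]]'
python3 - <<'E'
from h import *
rel((.593,.352,.2),-83.5)
E
```

```text
clock: 0.77
tool_pos: [0.2426, -0.5265, 0.2262]
orientation: [180.0, 0.0, -119.8]
force: [0.4, -1.0, 0.2]
opening: 0.0401
t 0.77 pos [ 0.2426 -0.5265  0.2262] rpy [ 179.962     0.0218 -119.7614] F [ 0.4382 -1.004   0.2381] open 0.04014898422323222 q [-45.9  11.7 -11.7  -0.  -66.7  16.2]
shift units [-9.3651  1.3187  0.266 ]
turn units -0.20145200920812004
```

```bash
python3 -m creep '[[-0.125,0.02,0,-0.03,0],[-0.25,0.04,0,-0.06,0],[-0.375,0.05,0,-0.09,0],[-0.5,0.07,0,-0.12,0],[-0.625,0.09,0,-0.15,0],[-0.75,0.1,0,-0.18,0],[-0.875,0.12,0,-0.201,0],[-1,0.14,0,-0.201,0]]'
python3 - <<'E'
from h import *
rel((.593,.352,.2),-83.5)
E
```

```text
clock: 1.43
tool_pos: [0.2805, -0.433, 0.2262]
orientation: [180.0, 0.0, -83.6]
force: [0.3, -0.2, -0.0]
opening: 0.0005
t 1.43 pos [ 0.2805 -0.433   0.2262] rpy [179.9801   0.0319 -83.599 ] F [ 0.3434 -0.2394 -0.002 ] open 0.0004682194732693369 q [-35.3   5.5 -19.1  -0.  -65.4  41.7]
shift units [-7.4529 -3.981   0.2651]
turn units -0.0005499681312512747
```

```bash
for i in 1; do
python3 -m creep '[[-0.125,-0.07,0,0,0],[-0.25,-0.14,0,0,0],[-0.375,-0.2,0,0,0],[-0.5,-0.27,0,0,0],[-0.625,-0.33,0,0,0],[-0.75,-0.4,0,0,0],[-0.875,-0.47,0,0,0],[-1,-0.53,0,0,0]]'
done
python3 -m creep '[[-0.125,-0.07,0,0,0],[-0.25,-0.14,0,0,0],[-0.375,-0.2,0,0,0],[-0.5,-0.27,0,0,0],[-0.625,-0.33,0,0,0],[-0.75,-0.4,0,0,0],[-0.875,-0.47,0,0,0],[-1,-0.53,0,0,0]]' | head -2
python3 -m creep '[[-0.125,-0.07,0,0,0],[-0.25,-0.14,0,0,0],[-0.375,-0.2,0,0,0],[-0.5,-0.27,0,0,0],[-0.625,-0.33,0,0,0],[-0.75,-0.4,0,0,0],[-0.875,-0.47,0,0,0],[-1,-0.53,0,0,0]]' | head -2
python3 -m creep '[[-0.125,-0.07,0,0,0],[-0.25,-0.14,0,0,0],[-0.375,-0.2,0,0,0],[-0.5,-0.27,0,0,0],[-0.625,-0.33,0,0,0],[-0.75,-0.4,0,0,0],[-0.875,-0.47,0,0,0],[-1,-0.53,0,0,0]]' | head -2
python3 -m creep '[[-0.125,-0.07,0,0,0],[-0.25,-0.14,0,0,0],[-0.375,-0.2,0,0,0],[-0.5,-0.27,0,0,0],[-0.625,-0.33,0,0,0],[-0.75,-0.4,0,0,0],[-0.875,-0.47,0,0,0],[-1,-0.53,0,0,0]]' | head -2
python3 -m creep '[[-0.125,-0.07,0,0,0],[-0.25,-0.14,0,0,0],[-0.375,-0.2,0,0,0],[-0.5,-0.27,0,0,0],[-0.625,-0.33,0,0,0],[-0.75,-0.4,0,0,0],[-0.875,-0.47,0,0,0],[-1,-0.53,0,0,0]]' | head -2
python3 - <<'E'
from h import *
rel((.593,.352,.2),-83.5)
E
```

```text
clock: 2.1
tool_pos: [0.3225, -0.3279, 0.2263]
orientation: [180.0, 0.0, -83.8]
force: [-0.4, -0.1, 0.2]
opening: 0.0005
clock: 2.77
tool_pos: [0.3644, -0.2229, 0.2264]
clock: 3.43
tool_pos: [0.4064, -0.1178, 0.2264]
clock: 4.1
tool_pos: [0.4484, -0.0127, 0.2263]
clock: 4.77
tool_pos: [0.4909, 0.0931, 0.2265]
clock: 5.43
tool_pos: [0.5329, 0.1981, 0.2265]
t 5.43 pos [0.5329 0.1981 0.2265] rpy [-179.9998   -0.003   -83.8462] F [ 0.3865 -0.1882  1.0815] open 0.000609628309155728 q [ 40.1  10.6 -13.    0.  -66.4 -34. ]
shift units [-1.4652 -0.7625  0.265 ]
turn units -0.001923162549817271
```

```bash
python3 -m creep '[[-0.125,-0.07,0,0,0],[-0.25,-0.14,0,0,0],[-0.375,-0.2,0,0,0],[-0.5,-0.27,0,0,0],[-0.625,-0.33,0,0,0],[-0.75,-0.4,0,0,0],[-0.875,-0.47,0,0,0],[-1,-0.53,0,0,0]]' | head -2
python3 -m creep '[[-0.06,-0.03,0.05,0,0],[-0.12,-0.06,0.1,0,0],[-0.18,-0.09,0.2,0,0],[-0.24,-0.12,0.3,0,0],[-0.3,-0.15,0.4,0,0],[-0.37,-0.18,0.5,0,0],[-0.43,-0.21,0.6,0,0],[-0.47,-0.23,0.65,0,0]]' | head -2
python3 - <<'E'
from h import *
rel((.595,.350,.045),-83.5)
s=snap('side','s1');snap('top','t1')
E
```

```text
clock: 6.1
tool_pos: [0.5748, 0.3032, 0.2265]
clock: 6.77
tool_pos: [0.5917, 0.3514, 0.1592]
t 6.77 pos [0.5917 0.3514 0.1592] rpy [179.8878  -0.0691 -83.8428] F [-0.6304  0.9719  0.6517] open 0.0006268057499386717 q [ 46.9  24.4  -2.5  -0.  -63.3 -40.7]
shift units [ 0.0162 -0.0338  1.1422]
turn units -0.0019046887729470224
```

View pics/s1.png

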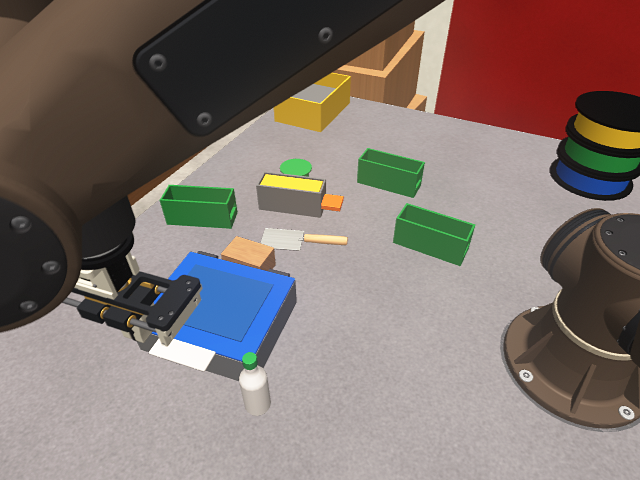

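View pics/t1.png

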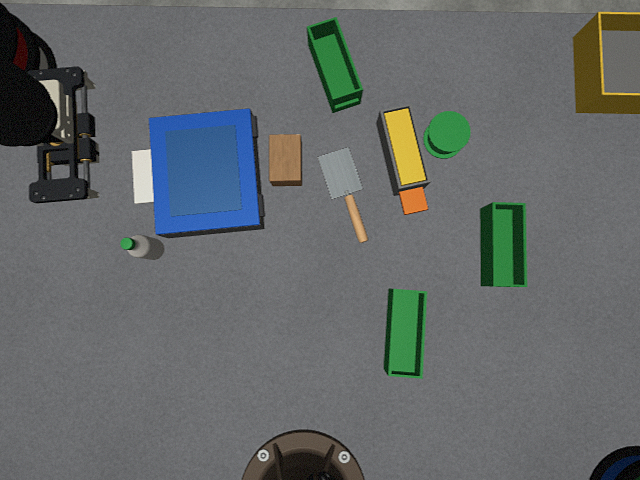

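```bash
python3 -m creep '[[0,-0.01,0.12,0,0],[0,-0.01,0.25,0,0],[0,-0.02,0.37,0,0],[0,-0.02,0.5,0,0],[0,-0.03,0.62,0,0],[0,-0.03,0.75,0,0],[0,-0.03,0.87,0,0],[0,-0.03,1,0,0]]' | head -4
python3 -m creep '[[0,0,0.04,0,0],[0,0,0.08,0,0],[0,0,0.12,0,0],[0.03,0,0.12,0,0],[0.05,0,0.12,0,0],[0.07,0,0.12,0,0],[0.09,0,0.12,0,0],[0.1,0,0.12,0,0]]'
python3 - <<'E'
from h import *
st()
snap('side','s2')
E
```

```text
clock: 7.53
tool_pos: [0.5952, 0.3514, 0.0605]
orientation: [-180.0, 0.0, -83.8]
force: [-1.2, -0.0, -0.7]
clock: 8.2
tool_pos: [0.5964, 0.3413, 0.0502]
orientation: [-180.0, 0.0, -83.9]
force: [-0.4, 0.1, -0.5]
opening: 0.0005
t 8.2 pos [0.5964 0.3413 0.0502] rpy [-179.9593    0.0297  -83.857 ] F [-0.383   0.147  -0.5258] open 0.0004585627543757485 q [ 46.   29.9  -9.2   0.  -50.9 -39.8]
```

View pics/s2.png

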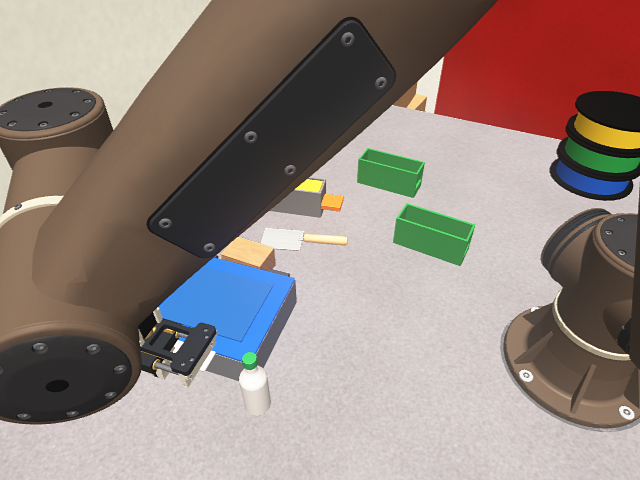

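```bash
python3 -m creep '[[0.01,0,0,0,0],[0.02,0,0,0,0],[0.03,0,0,0,0],[0.04,0,0,0,0],[0.05,0,0,0,0],[0.06,0,0,0,0],[0.07,0,0,0,0],[0.07,0,0,0,0]]'
```

```text
clock: 8.92
tool_pos: [0.5967, 0.3372, 0.0497]
orientation: [-179.9, 0.2, -83.8]
force: [-4.7, 9.5, -1.2]
opening: 0.0004
```

```bash
python3 -m creep '[[0.02,0,0,0,0],[0.03,0,-0.03,0,0],[0.03,0,-0.07,0,0],[0.04,0,-0.11,0,0],[0.04,0,-0.15,0,0],[0.05,0,-0.19,0,0],[0.05,0,-0.23,0,0],[0.05,0,-0.26,0,0]]'
python3 - <<'E'
from h import *
st()
snap('top','t3');snap('side','s3')
E
```

```text
clock: 9.58
tool_pos: [0.5971, 0.3352, 0.0767]
orientation: [-179.8, 0.4, -83.7]
force: [-7.0, 16.7, 1.8]
opening: 0.0005
t 9.58 pos [0.5971 0.3352 0.0767] rpy [-179.8085    0.4142  -83.7374] F [-7.0225 16.7191  1.8236] open 0.00048691498515929016 q [ 45.5  28.   -8.4  -0.2 -53.2 -39.1]
```

View pics/t3.png

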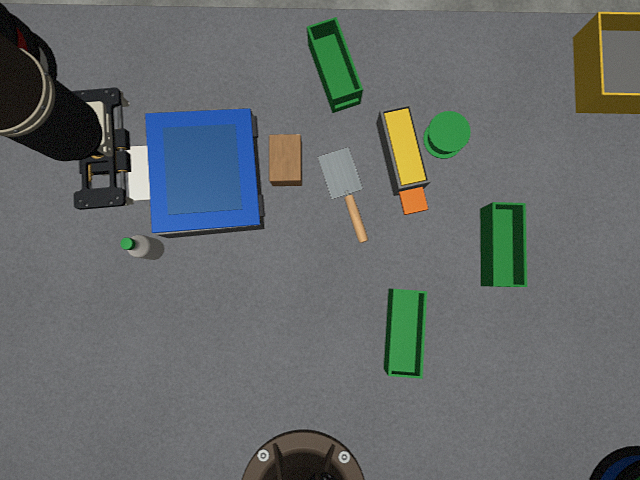

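View pics/s3.png

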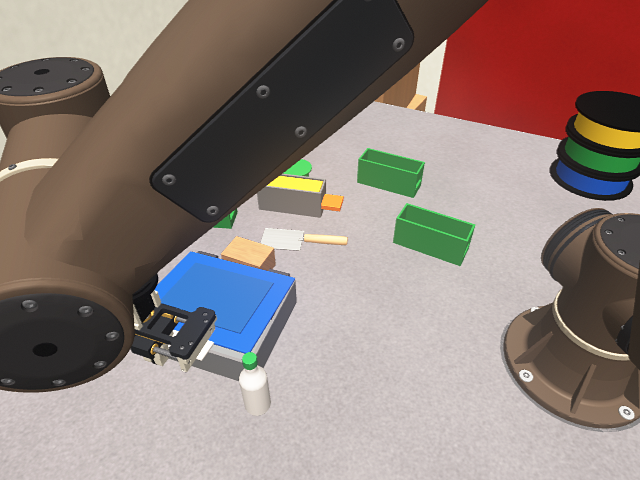

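```bash
python3 -m creep '[[0.01,0,-0.075,0,0],[0.02,0,-0.15,0,0],[0.04,0,-0.225,0,0],[0.06,0,-0.3,0,0],[0.08,0,-0.375,0,0],[0.1,0,-0.45,0,0],[0.13,0,-0.525,0,0],[0.16,0,-0.6,0,0]]'
python3 - <<'E'
from h import *
snap('top','t4');snap('side','s4')
E
```

```text
clock: 10.35
tool_pos: [0.5991, 0.3187, 0.1374]
orientation: [-179.8, 0.4, -83.7]
force: [-7.0, 15.4, 5.8]
opening: 0.0005
```

View pics/s4.png

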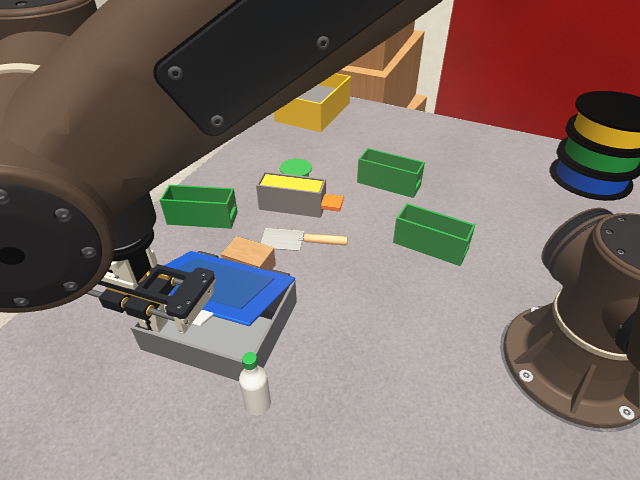

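View pics/t4.png

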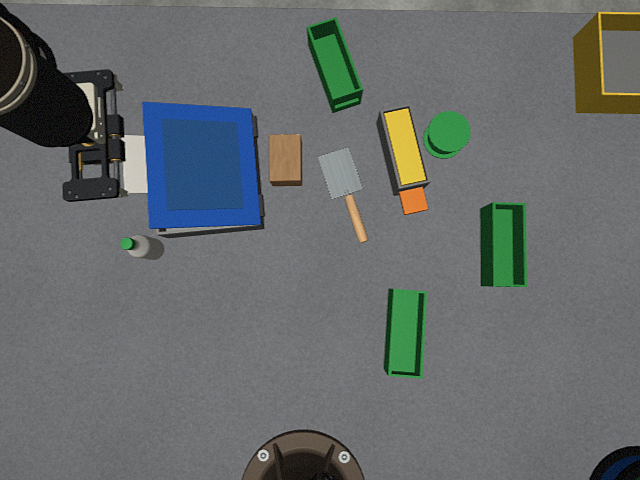

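```bash
python3 -m creep '[[0.03,0,-0.075,0,0],[0.07,0,-0.15,0,0],[0.11,0,-0.225,0,0],[0.15,0,-0.3,0,0],[0.2,0,-0.375,0,0],[0.25,0,-0.45,0,0],[0.31,0,-0.525,0,0],[0.37,0,-0.6,0,0]]'
python3 - <<'E'
from h import *
snap('side','s5')
E
```

```text
clock: 11.12
tool_pos: [0.6038, 0.2802, 0.198]
orientation: [-179.7, 0.3, -83.7]
force: [-2.3, 8.2, 6.7]
opening: 0.0003
```

View pics/s5.png

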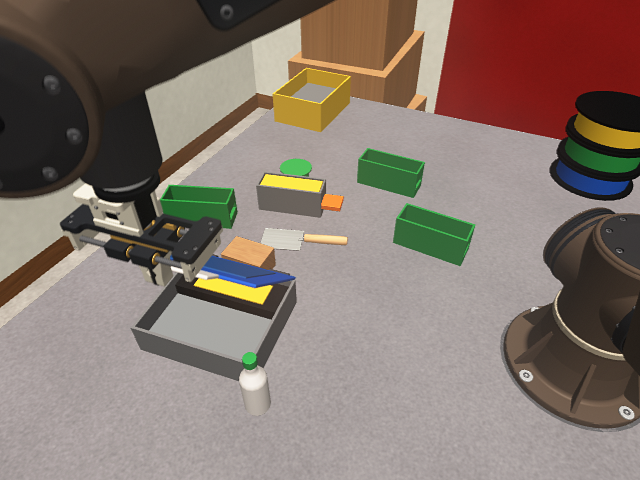

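```bash
python3 -m creep '[[0.08,0,-0.09,0,0],[0.17,0,-0.17,0,0],[0.26,0,-0.25,0,0],[0.36,0,-0.31,0,0],[0.46,0,-0.38,0,0],[0.56,0,-0.44,0,0],[0.67,0,-0.49,0,0],[0.78,0,-0.53,0,0]]'
python3 - <<'E'
from h import *
snap('side','s6');snap('top','t6')
E
```

```text
clock: 11.83
tool_pos: [0.6114, 0.1978, 0.2489]
orientation: [180.0, -0.0, -83.9]
force: [-0.1, 1.2, 0.6]
opening: 0.0004
```

View pics/s6.png

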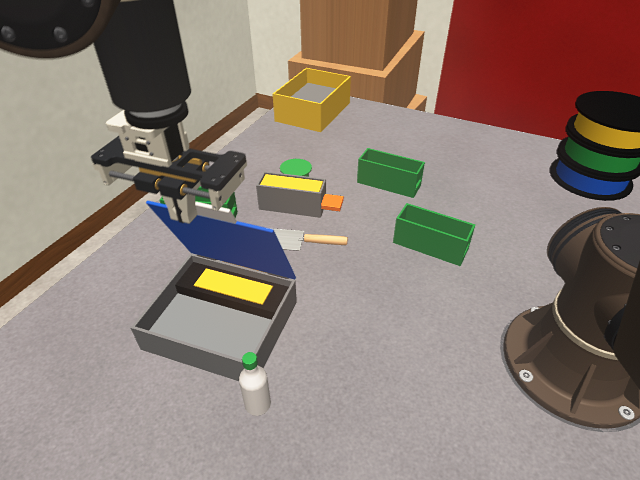

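View pics/t6.png

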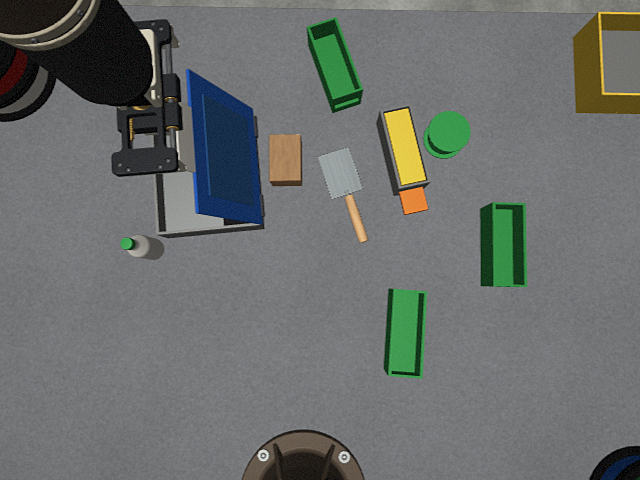

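```bash
python3 -m creep '[[0.12,0,-0.04,0,0],[0.24,0,-0.08,0,0],[0.36,0,-0.11,0,0],[0.48,0,-0.13,0,0],[0.6,0,-0.14,0,0],[0.72,0,-0.15,0,0],[0.84,0,-0.15,0,0],[0.95,0,-0.15,0,0]]'
python3 - <<'E'
from h import *
snap('side','s7');
E
```

```text
clock: 12.6
tool_pos: [0.6217, 0.1034, 0.2635]
orientation: [180.0, -0.0, -83.9]
force: [-0.2, 0.4, -0.2]
opening: 0.0001
```

View pics/s7.png

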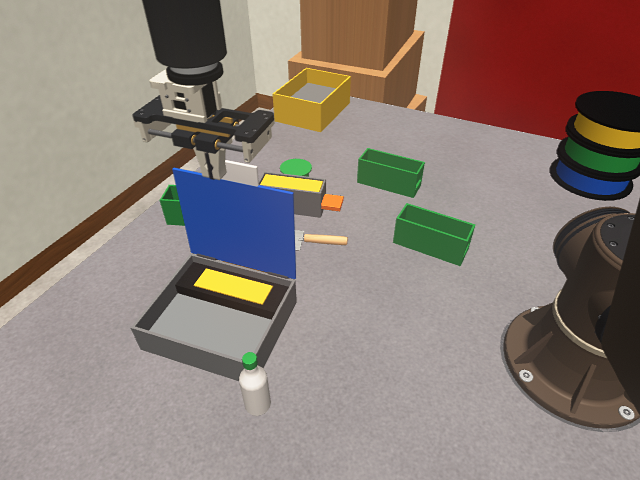

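```bash
python3 -m creep '[[0.06,0,0,0,0],[0.12,0,0,0,0],[0.18,0,0,0,0],[0.24,0,0,0,0],[0.3,0,0,0,0],[0.36,0,0,0,0],[0.42,0,0,0,0],[0.48,0,0,0,0]]'
python3 - <<'E'
from h import *
snap('side','s8');snap('top','t8')
E
```

```text
clock: 13.32
tool_pos: [0.6269, 0.0566, 0.2636]
orientation: [-180.0, 0.0, -83.8]
force: [-0.2, -0.6, 0.7]
opening: 0.0007
```

View pics/s8.png

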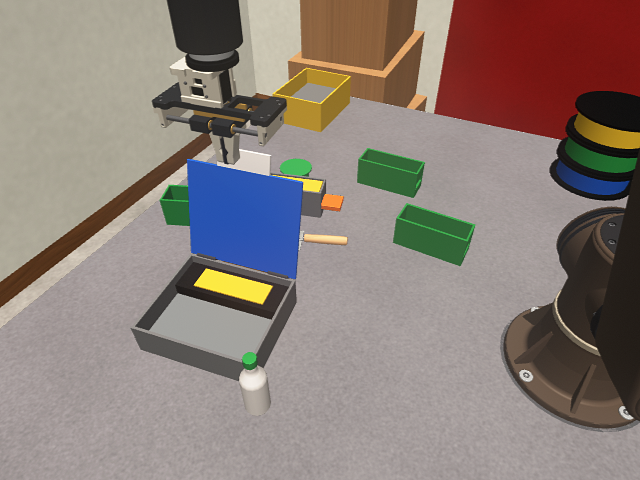

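View pics/t8.png

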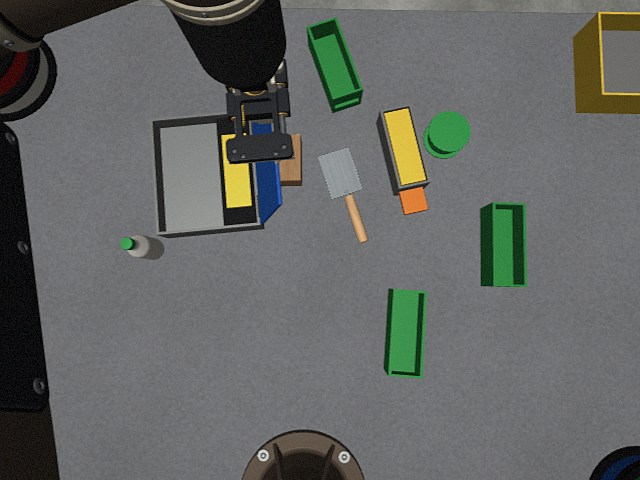

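```bash
python3 -m creep '[[-0.05,0,-0.1,0,0],[-0.05,0,-0.2,0,0],[-0.05,0,-0.3,0,0],[-0.05,0,-0.4,0,0],[-0.05,0,-0.5,0,0],[0.05,0,-0.6,-0.03,0],[0.2,0,-0.65,-0.06,0],[0.4,0,-0.65,-0.1,0]]'
python3 - <<'E'
from h import *
rel((.5445,-.1985,.12),13.4)
snap('side','s9');snap('top','t9')
E
```

```text
clock: 14.08
tool_pos: [0.6318, 0.0179, 0.3313]
orientation: [-179.8, -0.0, -65.5]
force: [0.6, 0.0, 0.1]
opening: 0.0006
t 14.08 pos [0.6318 0.0179 0.3313] rpy [-179.8132   -0.0402  -65.5369] F [0.5847 0.0309 0.0629] open 0.0006115828798212047 q [ 19.3  13.8   4.6   0.  -80.6   5.2]
shift units [1.6068 1.6974 2.1081]
turn units -0.4385382594911508
```

View pics/t9.png

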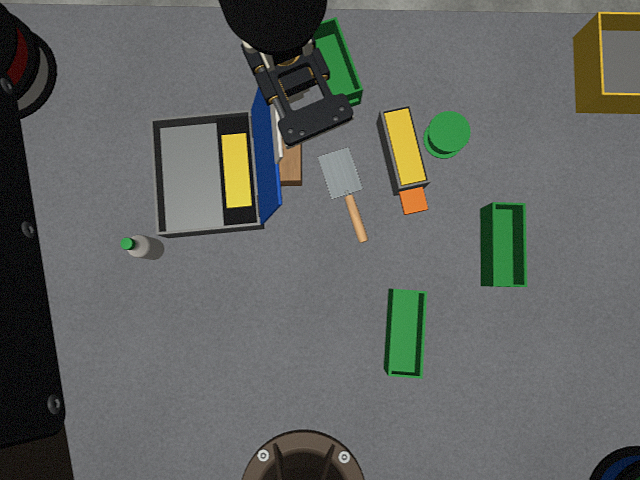

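View pics/s9.png

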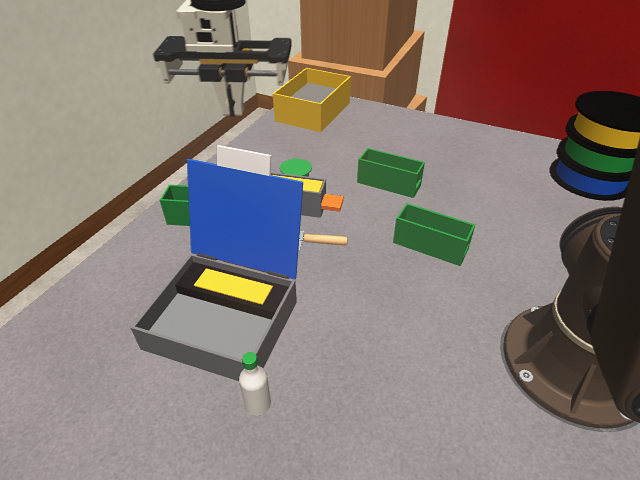

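Run:
```python
from h import *
s=fix(load('s9'));t=fix(load('t9'))
H=np.array([.5997,.1014,.062]); ex=np.array([.113,-.9936,0]); ey=np.array([.9936,.113,0]);ez=np.array([0,0,1])
for th in (1.7,1.75,1.8,1.85,1.9):
    f=lambda y:H+ey*y+.19*(-np.cos(th)*ex+np.sin(th)*ez)
    print(th,proj(s,f(-.11)),proj(s,f(.11)),proj(t,f(-.11)))
t0=fix(load('top0'))
for p in ((347,197),(365,240),(323,197),(330,160)): print(onz(t0,*p,.01))
```

```text
1.7 [297.0828 189.269 ] [177.5776 164.6095] [257.5226 206.4436]
1.75 [299.2481 186.7806] [180.7353 162.5219] [264.2248 206.0032]
1.8 [301.3603 184.6067] [183.8619 160.7282] [270.8761 205.626 ]
1.85 [303.4136 182.7453] [186.9478 159.2258] [277.4466 205.313 ]
1.9 [305.4031 181.1925] [189.984  158.0112] [283.9076 205.0649]
[ 0.5554 -0.0726  0.01  ]
[ 0.4718 -0.1085  0.01  ]
[ 0.5545 -0.0258  0.01  ]
[ 0.6286 -0.0381  0.01  ]
```

```bash
python3 -m creep '[[0.12,0.125,0,-0.03,0],[0.25,0.25,0.05,-0.06,20],[0.37,0.375,0.1,-0.1,40],[0.5,0.5,0.2,-0.13,88],[0.6,0.6,0.3,-0.16,87],[0.7,0.7,0.4,-0.2,87],[0.8,0.8,0.5,-0.24,87],[0.9,0.9,0.6,-0.28,87]]' || true
python3 - <<'E'
from h import *
rel((.5445,-.1985,.12),13.4)
E
```

```text
clock: 14.85
tool_pos: [0.5855, -0.1017, 0.2687]
orientation: [-180.0, -0.0, -15.4]
force: [0.1, -0.2, 0.6]
opening: 0.0414
t 14.85 pos [ 0.5855 -0.1017  0.2687] rpy [-179.9836   -0.0249  -15.3766] F [ 0.1263 -0.221   0.573 ] open 0.041417938435544116 q [  9.   11.6  -6.2  -0.  -72.2  65.7]
shift units [-0.1397  1.0422  1.4868]
turn units -0.1598699142580167
```

```bash
python3 -m creep '[[-0.02,0.125,0,-0.03,87],[-0.04,0.25,0.1,-0.06,87],[-0.06,0.375,0.2,-0.09,87],[-0.08,0.5,0.3,-0.12,87],[-0.1,0.625,0.45,-0.15,87],[-0.12,0.75,0.6,-0.16,87],[-0.13,0.875,0.7,-0.16,87],[-0.14,1,0.8,-0.16,87]]'
python3 - <<'E'
from h import *
rel((.5445,-.1985,.021),13.4)
snap('side','s10');snap('top','t10')
E
```

```text
clock: 15.52
tool_pos: [0.5453, -0.1945, 0.1883]
orientation: [180.0, -0.0, 13.1]
force: [0.7, 0.1, -0.2]
opening: 0.0865
t 15.52 pos [ 0.5453 -0.1945  0.1883] rpy [179.9967  -0.0104  13.066 ] F [ 0.7366  0.0777 -0.1866] open 0.08645213904130758 q [ -0.3  13.2 -14.9   0.  -61.9 103.4]
shift units [-0.0167  0.037   1.673 ]
turn units -0.001855814749037342
```

View pics/t10.png

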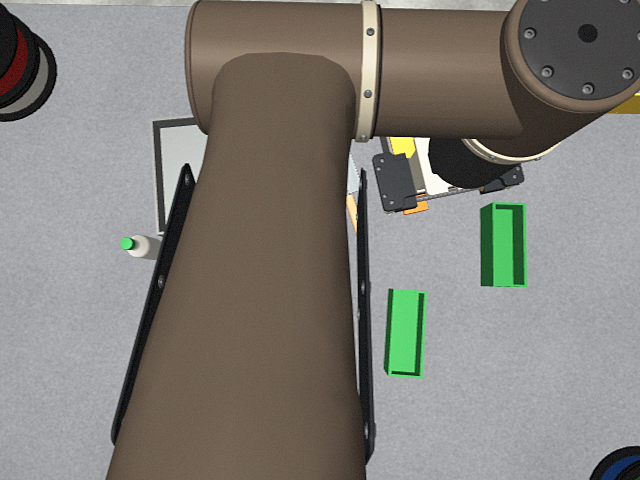

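View pics/s10.png

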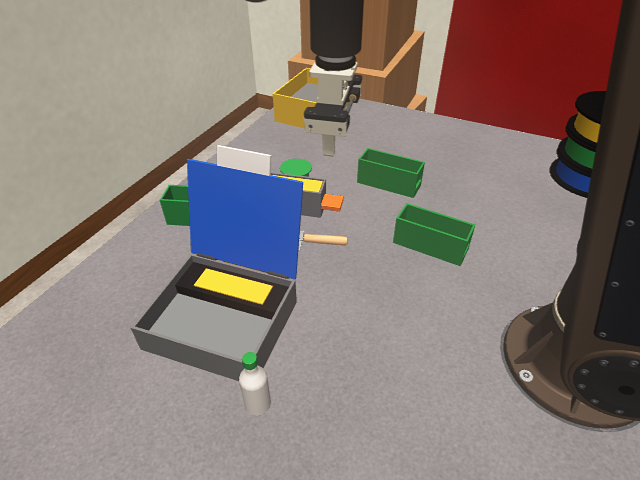

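```bash
python3 -m creep '[[-0.01,0.02,0.125,-0.001,87],[-0.02,0.04,0.25,-0.002,87],[-0.02,0.04,0.375,-0.002,87],[-0.02,0.04,0.5,-0.002,87],[-0.02,0.04,0.625,-0.002,87],[-0.02,0.04,0.75,-0.002,87],[-0.02,0.04,0.875,-0.002,87],[-0.02,0.04,1,-0.002,87]]'
python3 -m creep '[[0,0,0.1,0,87],[0,0,0.2,0,87],[0,0,0.3,0,87],[0,0,0.4,0,87],[0,0,0.5,0,87],[0,0,0.58,0,87],[0,0,0.64,0,87],[0,0,0.67,0,87]]'
python3 - <<'E'
from h import *
rel((.5445,-.1985,.021),13.4)
snap('side','s11')
cv2.imwrite('pics/s11c.png',cv2.resize(fix(load('s11'))['img'][90:290,200:460],None,fx=3,fy=3))
E
```

```text
clock: 16.28
tool_pos: [0.5453, -0.1984, 0.0888]
orientation: [180.0, -0.1, 13.5]
force: [0.7, -0.1, -0.3]
opening: 0.0871
clock: 16.95
tool_pos: [0.5439, -0.1984, 0.0205]
orientation: [-180.0, 0.1, 13.6]
force: [0.1, -0.3, 0.6]
opening: 0.087
t 16.95 pos [ 0.5439 -0.1984  0.0205] rpy [-179.9793    0.0677   13.5551] F [ 0.0552 -0.3404  0.5815] open 0.0869824425926366 q [ -0.7  23.9 -25.3  -0.  -41.  104.3]
shift units [ 0.0057  0.0021 -0.0053]
turn units 0.0008614797890315471
```

View pics/s11c.png

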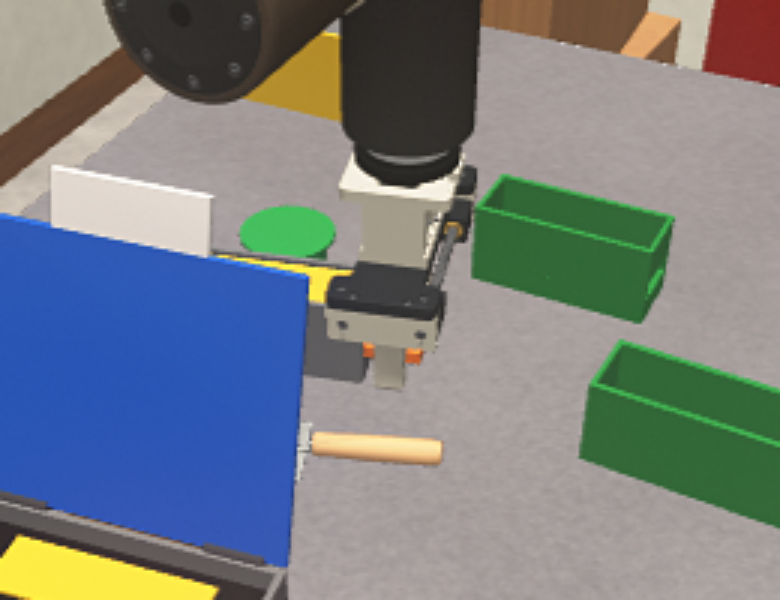

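```bash
python3 -m creep '[[0,0,0,0,60],[0,0,0,0,44],[0,0,0,0,30],[0,0,0,0,30],[0,0,0,0,30],[0,0,0,0,30],[0,0,0,0,30],[0,0,0,0,30]]'
python3 -m creep '[[0,0,0,0,30],[-0.03,0,0,0,30],[-0.07,0,0,0,30],[-0.11,0,0,0,30],[-0.15,0,0,0,30],[-0.2,0,0,0,30],[-0.25,0,0,0,30],[-0.3,0,0,0,30]]'
python3 - <<'E'
from h import *
snap('side','s12')
cv2.imwrite('pics/s12c.png',cv2.resize(fix(load('s12'))['img'][90:290,200:460],None,fx=3,fy=3))
E
```

```text
clock: 17.67
tool_pos: [0.5444, -0.1985, 0.0217]
orientation: [180.0, -0.0, 13.6]
force: [-1.0, 0.0, 1.7]
opening: 0.0455
clock: 18.33
tool_pos: [0.5151, -0.2056, 0.0218]
orientation: [180.0, -0.1, 13.6]
force: [4.4, 0.8, 0.0]
opening: 0.0455
```

View pics/s12c.png

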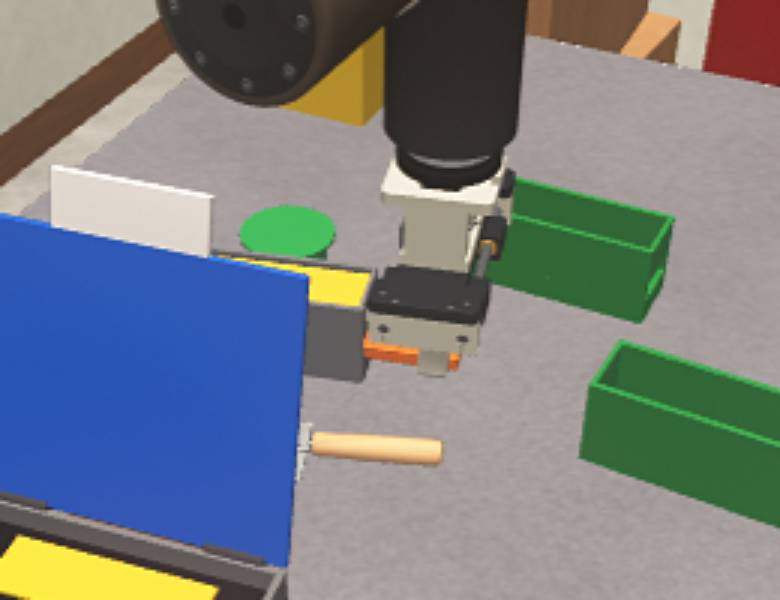

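```bash
python3 -m creep '[[-0.03,0,0,0,30],[-0.07,0,0,0,30],[-0.11,0,0,0,30],[-0.15,0,0,0,30],[-0.18,0,0,0,30],[-0.2,0,0,0,30],[-0.2,0,0,0,30],[-0.2,0,0,0,30]]'
python3 -m creep '[[0,0,0,0,50],[0,0,0,0,54],[0,0,0,0,56],[0,0,0,0,58],[0,0,0,0,60],[0,0,0,0,60],[0,0,0,0,60],[0,0,0,0,60]]'
python3 - <<'E'
from h import *
snap('side','s13')
cv2.imwrite('pics/s13c.png',cv2.resize(fix(load('s13'))['img'][90:290,200:460],None,fx=3,fy=3))
E
```

```text
clock: 19.05
tool_pos: [0.4943, -0.2103, 0.0213]
orientation: [-180.0, 0.1, 13.5]
force: [-2.3, -1.7, 2.4]
opening: 0.0455
clock: 19.72
tool_pos: [0.4957, -0.2102, 0.0215]
orientation: [-180.0, 0.0, 13.6]
force: [0.3, 1.0, 0.4]
opening: 0.06
```

View pics/s13c.png

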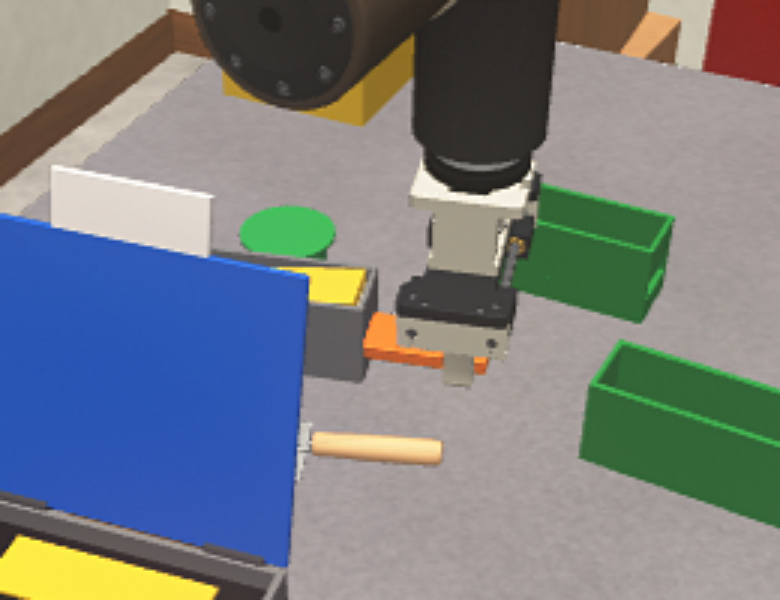

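```bash
python3 -m creep '[[0.06,0,0,0,60],[0.13,0,0,0,60],[0.2,0,0,0,60],[0.27,0,0,0,60],[0.34,0,0,0,60],[0.41,0,0,0,60],[0.47,0,0,0,60],[0.5,0,0,0,60]]'
python3 -m creep '[[0,0,0,0,54],[0,0,0,0,48],[0,0,0,0,40],[0,0,0,0,30],[0,0,0,0,30],[0,0,0,0,30],[0,0,0,0,30],[0,0,0,0,30]]'
python3 - <<'E'
from h import *
snap('side','s14')
cv2.imwrite('pics/s14c.png',cv2.resize(fix(load('s14'))['img'][90:290,200:460],None,fx=3,fy=3))
E
```

```text
clock: 20.43
tool_pos: [0.5454, -0.1982, 0.0215]
orientation: [180.0, -0.0, 13.6]
force: [0.3, 1.3, 0.9]
opening: 0.0599
clock: 21.1
tool_pos: [0.5439, -0.1985, 0.0215]
orientation: [-180.0, 0.0, 13.6]
force: [-1.2, 0.2, -1.0]
opening: 0.0458
```

View pics/s14c.png

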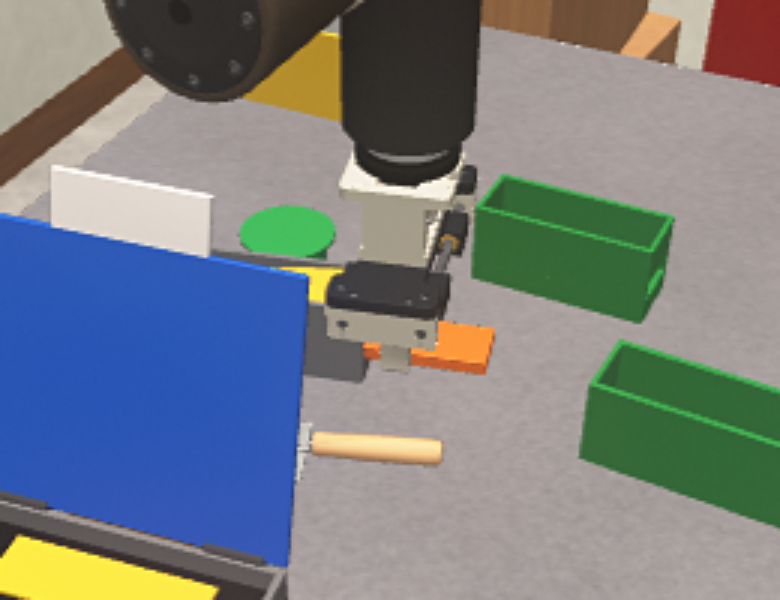

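```bash
python3 -m creep '[[-0.03,0,0,0,30],[-0.08,0,0,0,30],[-0.13,0,0,0,30],[-0.18,0,0,0,30],[-0.23,0,0,0,30],[-0.28,0,0,0,30],[-0.33,0,0,0,30],[-0.37,0,0,0,30]]'
python3 -m creep '[[-0.05,0,0,0,30],[-0.1,0,0,0,30],[-0.15,0,0,0,30],[-0.2,0,0,0,30],[-0.25,0,0,0,30],[-0.3,0,0,0,30],[-0.35,0,0,0,30],[-0.4,0,0,0,30]]'
python3 - <<'E'
from h import *
st()
snap('side','s15')
cv2.imwrite('pics/s15c.png',cv2.resize(fix(load('s15'))['img'][90:290,200:460],None,fx=3,fy=3))
E
```

```text
clock: 21.82
tool_pos: [0.5076, -0.2073, 0.0216]
orientation: [-180.0, 0.0, 13.6]
force: [-0.2, 0.9, -1.6]
opening: 0.0457
clock: 22.48
tool_pos: [0.469, -0.2166, 0.0216]
orientation: [180.0, -0.0, 13.6]
force: [-0.4, 0.1, 0.1]
opening: 0.0456
t 22.48 pos [ 0.469  -0.2166  0.0216] rpy [179.9992  -0.0051  13.5631] F [-0.4293  0.0966  0.0546] open 0.04560352028908991 q [ -3.   19.1 -33.3  -0.  -37.5 106.6]
```

View pics/s15c.png

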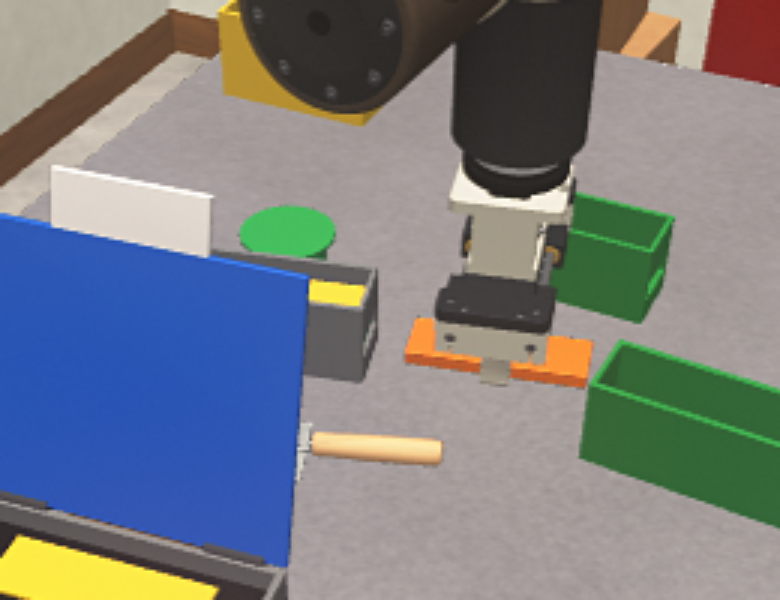

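```bash
python3 -m creep '[[0,0,-0.05,0,30],[0,0,-0.15,0,30],[0,0,-0.3,0,30],[0,0,-0.45,0,30],[0,0,-0.6,0,30],[0,0,-0.75,0,30],[0,0,-0.9,0,30],[0,0,-1,0,30]]'
python3 -m creep '[[0,0,-0.15,0,30],[0.02,-0.05,-0.3,0,30],[0.04,-0.1,-0.45,0,30],[0.06,-0.15,-0.6,0,30],[0.1,-0.2,-0.75,0,30],[0.14,-0.3,-0.9,0,30],[0.2,-0.4,-1,0,30],[0.25,-0.5,-1,0,30]]'
python3 - <<'E'
from h import *
rel((.588,.2284,.34),6.5)
E
```

```text
clock: 23.2
tool_pos: [0.4705, -0.2166, 0.1241]
orientation: [179.9, -0.1, 13.6]
force: [0.3, -0.9, -0.8]
opening: 0.0455
clock: 23.87
tool_pos: [0.4836, -0.1615, 0.2242]
orientation: [179.9, -0.2, 13.6]
force: [1.4, 0.1, -0.5]
opening: 0.0458
t 23.87 pos [ 0.4836 -0.1615  0.2242] rpy [179.9235  -0.2308  13.5675] F [ 1.4072  0.0594 -0.4714] open 0.04584224896454223 q [  3.7   4.8 -20.2   0.  -64.7  99.9]
shift units [ 1.9345 -3.5433 -1.1551]
turn units 0.03926366206234869
```

```bash
python3 -m creep '[[0.06,-0.05,-0.14,0.01,30],[0.12,-0.1,-0.28,0.02,30],[0.18,-0.15,-0.42,0.03,30],[0.24,-0.25,-0.56,0.04,30],[0.3,-0.35,-0.7,0.04,30],[0.36,-0.45,-0.84,0.04,30],[0.42,-0.55,-0.95,0.04,30],[0.48,-0.65,-1,0.04,30]]' | head -2
python3 -m creep '[[0.06,-0.12,-0.02,0,30],[0.12,-0.24,-0.04,0,30],[0.18,-0.36,-0.07,0,30],[0.24,-0.48,-0.1,0,30],[0.3,-0.6,-0.15,0,30],[0.36,-0.73,-0.17,0,30],[0.42,-0.86,-0.2,0,30],[0.48,-1,-0.2,0,30]]' | head -2
python3 - <<'E'
from h import *
rel((.588,.2284,.34),6.5)
snap('side','s16')
E
```

```text
clock: 24.53
tool_pos: [0.5141, -0.0864, 0.3226]
clock: 25.2
tool_pos: [0.5508, 0.0185, 0.3422]
t 25.2 pos [0.5508 0.0185 0.3422] rpy [-179.9993   -0.0496    6.3626] F [-0.008   0.7212 -1.5155] open 0.04576431370887384 q [ 22.3   5.6  -4.    0.  -80.4  74.1]
shift units [ 0.6026 -2.0449  0.0227]
turn units -0.000763608910667478
```

View pics/s16.png

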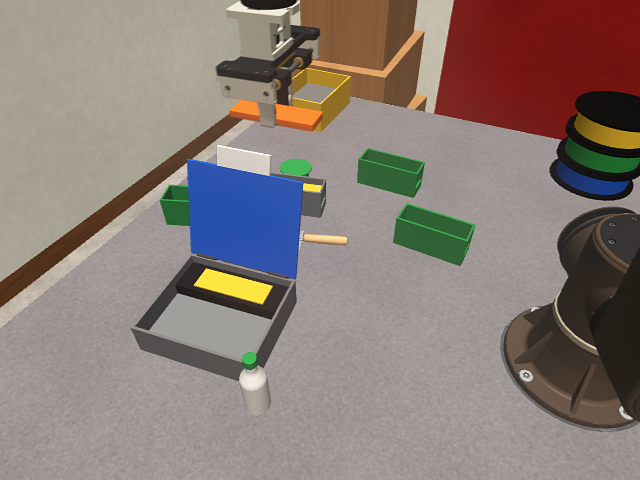

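```bash
python3 -m creep '[[0.04,-0.12,0,0,30],[0.08,-0.24,0,0,30],[0.12,-0.36,0,0,30],[0.16,-0.48,0,0,30],[0.2,-0.6,0,0,30],[0.24,-0.73,0,0,30],[0.27,-0.86,0,0,30],[0.3,-1,0,0,30]]' | head -2
python3 -m creep '[[0.04,-0.12,0,0,30],[0.08,-0.24,0,0,30],[0.12,-0.36,0,0,30],[0.16,-0.48,0,0,30],[0.2,-0.6,0,0,30],[0.24,-0.73,0.1,0,30],[0.27,-0.87,0.25,0,30],[0.3,-1,0.4,0,30]]' | head -2
python3 -m creep '[[0,-0.02,0.1,0,30],[0,-0.04,0.2,0,30],[0,-0.04,0.32,0,30],[0,-0.04,0.46,0,30],[0,-0.04,0.6,0,30],[0,-0.04,0.74,0,30],[0,-0.04,0.88,0,30],[0,-0.04,1,0,30]]'
python3 - <<'E'
from h import *
rel((.588,.2284,.025),6.5)
snap('side','s17');snap('top','t17')
E
```

```text
clock: 25.92
tool_pos: [0.569, 0.1211, 0.3415]
clock: 26.58
tool_pos: [0.5878, 0.224, 0.3006]
clock: 27.25
tool_pos: [0.5869, 0.2261, 0.2004]
orientation: [180.0, 0.0, 6.3]
force: [-0.6, 0.2, -0.7]
opening: 0.046
t 27.25 pos [0.5869 0.2261 0.2004] rpy [179.9895   0.0177   6.3355] F [-0.6228  0.1741 -0.6833] open 0.04595089451202202 q [ 38.8  17.3  -7.6  -0.  -65.2  57.5]
shift units [ 0.0138 -0.0225  1.7539]
turn units -0.0009136455586577262
```

View pics/s17.png

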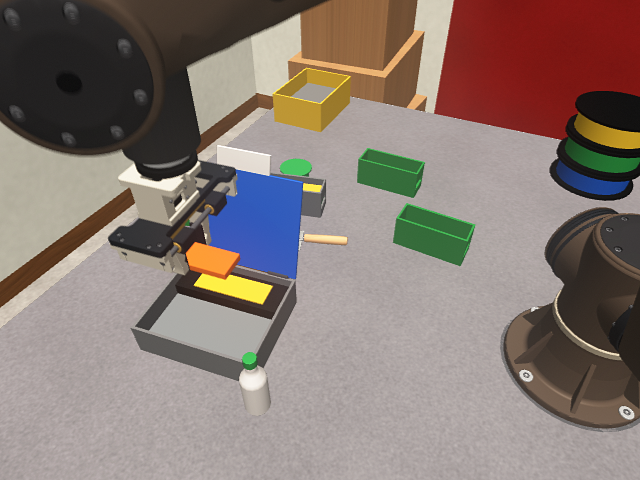

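View pics/t17.png

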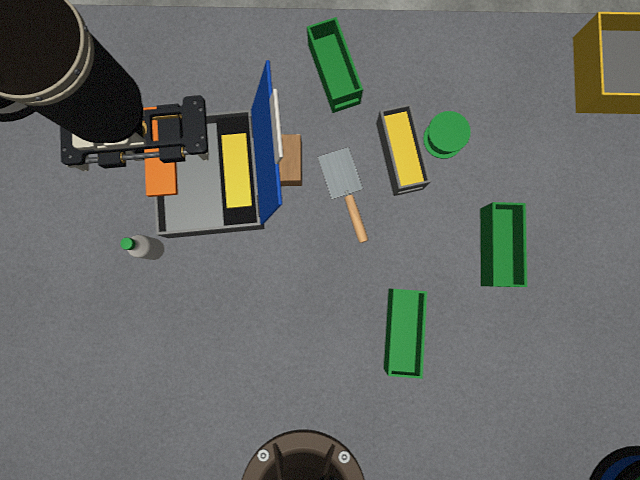

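```bash
python3 -m creep '[[0.01,-0.02,0.12,0,30],[0.01,-0.02,0.25,0,30],[0.01,-0.02,0.38,0,30],[0.01,-0.02,0.51,0,30],[0.01,-0.02,0.64,0,30],[0.01,-0.02,0.77,0,30],[0.01,-0.02,0.9,0,30],[0.01,-0.02,1,0,30]]'
python3 -m creep '[[0,0,0.1,0,30],[0,0,0.2,0,30],[0,0,0.3,0,30],[0,0,0.4,0,30],[0,0,0.48,0,30],[0,0,0.56,0,30],[0,0,0.63,0,30],[0,0,0.68,0,30]]'
python3 - <<'E'
from h import *
rel((.588,.2284,.0235),6.5)
snap('side','s18')
E
```

```text
clock: 28.02
tool_pos: [0.588, 0.2288, 0.1007]
orientation: [-180.0, -0.0, 6.4]
force: [-0.4, -0.4, -1.3]
opening: 0.0456
clock: 28.68
tool_pos: [0.5877, 0.2285, 0.0326]
orientation: [180.0, 0.0, 6.4]
force: [0.6, -0.8, -0.5]
opening: 0.0457
t 28.68 pos [0.5877 0.2285 0.0326] rpy [179.9848   0.0297   6.3612] F [ 0.5541 -0.7611 -0.5383] open 0.04573127244253731 q [ 39.   26.7 -17.8  -0.  -45.5  57.4]
shift units [0.003  0.0011 0.0912]
turn units -0.0007713202646707865
```

View pics/s18.png

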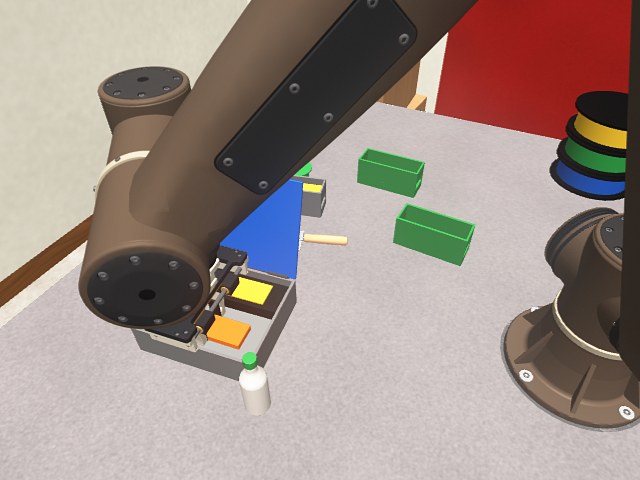

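```bash
python3 -m creep '[[0,0,0.02,0,30],[0,0,0.04,0,30],[0,0,0.05,0,30],[0,0,0.06,0,30],[0,0,0.07,0,30],[0,0,0.08,0,30],[0,0,0.085,0,30],[0,0,0.09,0,30]]'
python3 -m creep '[[0,0,0,0,30],[0,0,0.003,0,30],[0,0,0.005,0,30],[0,0,0.007,0,30],[0,0,0.01,0,30],[0,0,0.01,0,30],[0,0,0.01,0,30],[0,0,0.01,0,30]]'
```

```text
clock: 29.4
tool_pos: [0.5879, 0.2286, 0.0246]
orientation: [-180.0, -0.0, 6.4]
force: [0.2, -0.4, -1.6]
opening: 0.0457
clock: 30.07
tool_pos: [0.5879, 0.2286, 0.0236]
orientation: [-180.0, -0.0, 6.4]
force: [0.9, -0.6, -0.8]
opening: 0.0458
```

```bash
python3 -m creep '[[0,0,0.003,0,30],[0,0,0.006,0,30],[0,0,0.009,0,30],[0,0,0.012,0,30],[0,0,0.015,0,30],[0,0,0.015,0,30],[0,0,0.015,0,30],[0,0,0.015,0,30]]'
```

```text
clock: 30.73
tool_pos: [0.5879, 0.2286, 0.0234]
orientation: [-180.0, -0.0, 6.4]
force: [-4.2, -0.9, 10.9]
opening: 0.0455
```

```bash
python3 -m creep '[[0,0,-0.005,0,45],[0,0,-0.01,0,47],[0,0,-0.01,0,49],[0,0,-0.01,0,51],[0,0,-0.01,0,53],[0,0,-0.01,0,55],[0,0,-0.01,0,55],[0,0,-0.01,0,55]]'
python3 -m creep '[[0,0,-0.03,0,55],[0,0,-0.08,0,55],[0,0,-0.15,0,55],[0,0,-0.25,0,55],[0,0,-0.37,0,55],[0,0,-0.5,0,55],[0,0,-0.65,0,55],[0,0,-0.8,0,55]]'
python3 -m creep '[[0,0,-0.12,0,55],[0,0,-0.25,0,55],[0,0,-0.37,0,55],[0,0,-0.5,0,55],[0,0,-0.62,0,55],[0,0,-0.75,0,55],[0,0,-0.87,0,55],[0,0,-1,0,55]]'
python3 -m creep '[[0,0,-0.12,0,55],[0,0,-0.25,0,55],[0,0,-0.37,0,55],[0,0,-0.5,0,55],[0,0,-0.62,0,55],[0,0,-0.75,0,55],[0,0,-0.87,0,55],[0,0,-1,0,55]]'
python3 - <<'E'
from h import *
snap('side','s19');snap('top','t19')
E
```

```text
clock: 31.4
tool_pos: [0.5879, 0.2286, 0.0229]
orientation: [180.0, 0.0, 6.4]
force: [-0.4, 0.6, 0.2]
opening: 0.0552
clock: 32.07
tool_pos: [0.5881, 0.2287, 0.1051]
orientation: [-180.0, -0.1, 6.4]
force: [0.0, -0.1, 0.3]
opening: 0.0549
clock: 32.73
tool_pos: [0.5877, 0.2285, 0.2042]
orientation: [-180.0, 0.0, 6.4]
force: [0.1, 0.7, -0.7]
opening: 0.0548
clock: 33.4
tool_pos: [0.5877, 0.2285, 0.3041]
orientation: [180.0, 0.0, 6.4]
force: [0.6, 0.2, -0.5]
opening: 0.0552
```

View pics/s19.png

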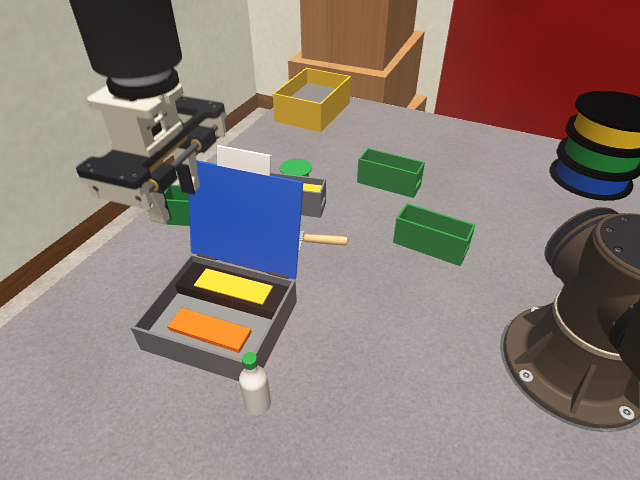

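View pics/t19.png

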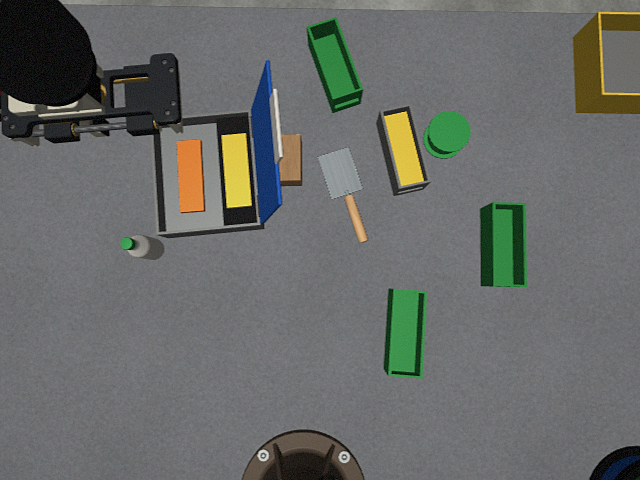

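Run:
```python
from h import *
t=fix(load('t19'));t0=fix(load('top0'))
def rep(T,lo,hi,roi,z):
    c,b=box(T,lo,hi,roi); P=np.array([onz(T,*p,z) for p in b]); return P.mean(0),np.linalg.norm(P[1]-P[0]),np.linalg.norm(P[2]-P[1])
o=rep(t,(3,150,120),(16,255,255),(160,120,225,225),.034); print(o)
B=np.array([.5853,.2281,.034]); ex=np.array([.113,-.9936,0]); ey=np.array([.9936,.113,0]); print('bay',(o[0]-B)@ex,(o[0]-B)@ey)
a=np.radians(13.4);cx=np.array([np.cos(a),np.sin(a),0])
y=rep(t,(18,120,120),(32,255,255),(370,90,440,200),.056); print(y, .07+(y[0]-np.array([.6421,-.1747,.056]))@cx)
d=cv2.absdiff(t['img'],t0['img']).max(2)
for n,r in dict(bottle=(115,230,160,262),spool=(425,108,475,162),scraper=(315,145,370,245),carton=(284,150,305,188)).items(): print(n,(d[r[1]:r[3],r[0]:r[2]]>30).sum())
print(workorder.close_job())
```

```text
(array([0.5875, 0.2285, 0.034 ]), np.float64(0.045923866636407636), np.float64(0.1390366117311083))
bay -0.00017958979613074533 0.002208813794164161
(array([ 0.6416, -0.1748,  0.056 ]), np.float64(0.04461293946318906), np.float64(0.13858515973962474)) 0.06949904875723165
bottle 25
spool 0
scraper 0
carton 0
the job is handed in; nothing more can be done
None
```

The lid is open and the orange bar is lying in the empty bay. I handed the job in at about 33.5 s of the 69 s allowed; no verdict is reported.

**What I did**
- **Lid:** I pushed the white tab up and back with the closed fingers, held vertical because the moves cannot tilt the tool. The push force stayed under about 20 N, and the lid went gently over onto its stop.
- **Bar:** I drew the orange bar out 50 mm, regripped it near its centre and pulled it clear of the chute. I then carried it over the lid, set it down in the bay and backed off upward.

**Last checks from the final pictures**
- **Lid angle:** an earlier picture, taken just after the lid went over, gave about 1.85 rad. The final pictures show it unchanged.
- **Orange bar:** its centre is about 0 mm (x) and 2 mm (y) from the bay centre. Its outline measures 46 × 139 mm at the height of a bar lying on the floor, which fits a flat bar. I did not measure its tilt or height separately.
- **Contact on placing:** the last downward step met the floor at about 11 N.
- **Other bars:** the yellow top bar is at x = 69.5 mm in the chute. The green and white bars are hidden under it, so I did not see them directly.
- **Bystanders:** comparing first and last pictures, the spool, scraper and carton show no change. The bottle area differs by 25 pixels. I take that to be a shadow, as the bottle sits at the same pixels in both views.

No check failed or disagreed.

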